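# Turn the milk pan's handle inward on the tea-house hob

### The arm

A 7-joint arm with a two-finger parallel gripper is mounted at the origin on the work surface. World frame = base frame: x ahead of the robot, y to its left, z up, the work surface at z = 0. Lengths are in m, angles in rad, forces in N, time in s.
With the tool pointing down it reaches from about 0.425 to 0.925 m from the base axis. Payload 6.8 kg.
Tool frame: the origin (TCP) lies on the mounting face of the last link; the fingertips stand 182 mm ahead of it and the grasp point (between the pads) lies 163 mm ahead of it; z points along the fingers, y is the direction in which the jaws open and shut (so a half turn about z gives the same grasp; the last joint's range is limited). The gripper opens to 88 mm and grips with 3 to 60 N. Pads are 20 mm wide; open, the fingers measure 115 mm over their backs; the gripper's body (75 mm by 178 mm) begins 61 mm behind the grasp point.
Start: joints at [1.218, 0.477, 0.022, 1.555, -0.011, 1.109, -0.083], TCP at [0.164, -0.655, 0.405] pointing down, gripper open.
Joint ranges: [-2.96, 2.96], [-0.34, 2.1], [-1.41, 1.46], [0.24, 2.44], [-1.37, 4.51], [0.17, 1.92], [-2.96, 2.96]. Speed limits (rad/s): [2.39, 2.39, 3.14, 3.14, 3.14, 3.14, 3.14].

### API

Orientations are given as a unit quaternion [x, y, z, w].
In Python, from plant import ctrl, cams gives the robot as it stands. Calls block until the motion is done:
- ctrl.move_pose(position, orientation): joint-space move of the TCP to a pose.
- ctrl.move_linear(position, frame=None, speed=0.15, max_force=None): straight line of the TCP; frame=None keeps the orientation; speed is the mean speed in m/s. With max_force (N) it stops when the force on the tool has changed by that much, and returns True; else False.
- ctrl.movej(angles): joint-space move.
- ctrl.command_gripper(opening, newtons=None): finger opening in m; newtons is the grip in N (None keeps the last); returns when the fingers have stopped.
- ctrl.dwell(seconds).
- ctrl.solve_ik(position, orientation): joint angles nearest the present ones, or None.
- ctrl.get_state(): the state.
- cams.grab_frame(name): name is "scene" or "top" or "wrist"; returns a dict with "img" (384x512x3 uint8, blue, green, red), "K" (3x3 intrinsics, pixels), "R" (3x3) and "t" (3): a world point X has camera coordinates R X + t. Camera axes: x right, y down, z forward; pixel columns grow to the right and rows downward; lengths in m; the calibration is good to about 2 mm. The wrist camera is an equidistant fisheye: a pixel r from the principal point sees the ray r / f radians off the axis. A picture is of the moment at which its call begins. There is no depth.
A pose or a line that the arm cannot do raises ctrl.Unreachable and nothing moves.
- ctrl.finish_job(): hands the job in, once; it reports no verdict.
The state is a dict: "time": time; "joint_pos": joint angles; "dq": joint speeds; "tau": joint torques, N m; "ee_pos": TCP position; "tcp_rot": TCP orientation; "wrist_force": force on the tool from outside, world axes, zero at the start; "torque": the same for the moment, N m; "width": finger opening in m.
Only numpy, scipy, OpenCV 4.12 (cv2) and the standard library are available. Lean on these libraries where they do the work, as an engineer would, in place of code of your own. Each camera call takes 0.05 s, during which the arm holds its last target.

### The job

The red handle of the tall aluminium milk pan lies across the low pan behind it. Swing that handle inward until it points at the brass disc in the middle of the hob, clear of the neighbouring pans, and let go. Keep the milk pan down in its own ring the whole time, and leave the black skillet and the copper egg pan where they are.

Things in the scene. Friction and masses are not known exactly. Their poses are not given: they have to be found in the camera images.
- pan_mid (a point): Loose aluminium milk pan, 130 across, 95 high, in a front ring of the hob, left or right. Point: on its upright axis, 47.5 above its foot. z up; x along the handle, outward. Red handle: straight, level, 18 wide, 14 thick, centre line 37.5 above this point, from 65 to 187 from the axis; at first it points roughly away from the robot. The pan turns freely in its ring; 0.4 to 0.75 kg. Sizes in mm.
- hob_mid (a point): Middle of the fixed steel hob's top, marked by a brass disc 40 across; x to the hob's back (away from the robot), z up. Hob 460 (x) by 480 (y), 30 high. Its four places are centred 105 in x and 105 in y from here; each has a ring 7 high, 136 inside, 146 outside, round the foot of what stands there (3 play for the milk pan). A teapot 118 high fills the other front place. Sizes in mm.
- skillet: Loose black skillet in one of the two back places, 164 mm across at the rim, 42 mm high; origin at the centre of its underside. Its black handle points along its x axis, roughly away from the robot, reaches 193 mm from its centre and is at most 58 mm high.
- eggpan: Loose copper egg pan in the other back place, 156 mm across at the rim, 40 mm high; origin at the centre of its underside. Two small brass lugs reach 104 mm from its centre along its x axis, both ways, 44 mm high.

How it is judged:
At the end, for the whole second after the job is handed in: The milk pan's handle points at the hob's middle: its centre line passes within 35 mm of it (about 13 degrees either way). The pan stands level (within 3.4 degrees) in its own ring, within 15 mm of where it was; skillet and egg pan are within 15 mm of where they were (y of hob_mid in the frame of pan_mid between -0.035 and 0.035 m and x of hob_mid in the frame of pan_mid above 0.12 m and distance of each of pan_mid, skillet, eggpan from where it was at the start of the episode below 0.015 m and angle between pan_mid's own z axis and vertical below 0.06 rad); the robot touches nothing.
It fails at once if the milk pan is lifted or tipped out of its ring (its middle raised by 20 mm, or tilted by 15 degrees) (height (world z) of pan_mid above 0.0975 m or angle between pan_mid's own z axis and vertical above 0.262 rad).
It fails at once if the skillet or the egg pan is shifted by more than 15 mm (distance of any of skillet, eggpan from where it was at the start of the episode above 0.015 m).
It also fails if it takes over 37 s, if anything falls off the work surface, if the arm or the gripper's body presses on something with over 40 N, if the wrist force passes 120 N, or if a joint passes its speed limit or range.

## Working session

There is one attempt and no reset: what is moved stays moved. The work goes in short steps, each a Python script; the robot and the scene stay as the last script left them, time stands still between calls to the robot, and variables do not carry over. Pictures are saved under pics/ and viewed, and the job is handed in when it is done.

```bash
ls; mkdir -p pics; python3 - <<'E'
from plant import ctrl,cams
import cv2,numpy as np
for n in("scene","top"):
    f=cams.grab_frame(n);cv2.imwrite(f"pics/{n}0.png",f["img"]);np.savez(f"{n}0.npz",**f)
    print(n,f["K"].tolist(),f["R"].tolist(),f["t"])
s=ctrl.get_state();print(s)
E
```

```text
pics
scene [[490.07040860763675, 0.0, 254.66487391137127], [0.0, 490.07040860763675, 186.97674616478713], [0.0, 0.0, 1.0]] [[0.7205324352867244, 0.6933715676075105, -0.008299333303682623], [0.418008532246507, -0.4438701362677216, -0.792621075356185], [-0.5532647437429055, 0.5676400015530774, -0.6096580615131066]] [-0.44900689 -0.17221268  1.24868122]
top [[422.8597873435883, 0.0, 247.5832434320123], [0.0, 422.8597873435883, 193.33186387231535], [0.0, 0.0, 1.0]] [[-0.011241165793286514, -0.9999350849424266, 0.0018606699842539853], [-0.989430997605927, 0.010854013896291368, -0.144597687944446], [0.1445681056393426, -0.0034664511422452604, -0.9894887804054834]] [0.04409446 0.59875279 0.65833956]
{'time': 0.1, 'joint_pos': array([ 1.2179087 ,  0.4777002 ,  0.02231884,  1.5563127 , -0.01149839,
        1.10930011, -0.083122  ]), 'dq': array([ 0.00022254, -0.00107577, -0.00214212, -0.00200873, -0.00050327,
       -0.00027801, -0.0010712 ]), 'tau': array([ 3.43449530e-03, -5.84093893e+01,  1.53946336e+00, -2.73309410e+01,
       -5.42520639e-02,  1.31966238e-02,  4.05957167e-05]), 'ee_pos': array([ 0.16355157, -0.65464072,  0.40380665]), 'tcp_rot': array([ 9.92517668e-01,  1.22098503e-01, -1.49200490e-04, -7.82207983e-04]), 'wrist_force': array([ 0.06294458, -0.81820507,  0.25963069]), 'torque': array([ 0.03676807, -0.00994814, -0.01013674]), 'width': 0.0880007300091619}
```

View pics/scene0.png

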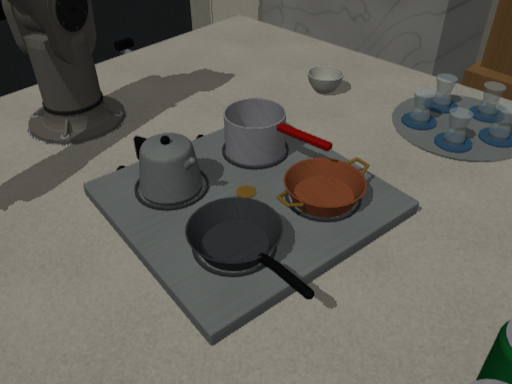

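View pics/top0.png

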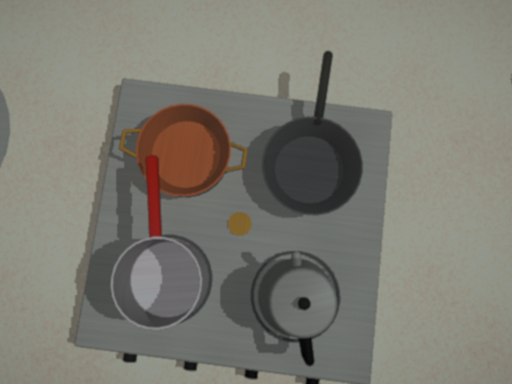

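```bash
cat > h.py <<'E'
import numpy as np,cv2
def ray(f,u,v,z):
    R,t,K=f["R"],f["t"],f["K"];C=-R.T@t
    d=R.T@np.linalg.solve(K,[u,v,1.]);return C+d*(z-C[2])/d[2]
def proj(f,X):
    c=f["R"]@np.asarray(X,float)+f["t"];p=f["K"]@c;return p[:2]/p[2]
def hnd(f):
    h=cv2.cvtColor(f["img"],cv2.COLOR_BGR2HSV);
    m=((h[...,0]<4)|(h[...,0]>175))&(h[...,1]>200)&(h[...,2]>70)
    n,l,s,c=cv2.connectedComponentsWithStats(m.astype(np.uint8));
    k=1+np.argmax(s[1:,4]);return l==k
def handle(f,z=.122):
    m=hnd(f);v,u=np.nonzero(m)
    P=np.array([ray(f,a,b,z)[:2] for a,b in zip(u,v)])
    vx,vy,x,y=cv2.fitLine(P.astype(np.float32),cv2.DIST_L2,0,.01,.01).ravel()
    d=np.array([vx,vy]);c=np.array([x,y]);s=(P-c)@d
    return c,d,s.min(),s.max(),len(u)
E
python3 - <<'E'
from h import *
f=dict(np.load("top0.npz"));g=dict(np.load("scene0.npz"))
for n,q in(("top",f),("scene",g)):
    h=cv2.cvtColor(q["img"],cv2.COLOR_BGR2HSV)
    x,y=(240,223) if n=="top" else(246,191)
    m=np.zeros(h.shape[:2],bool);m[y-14:y+15,x-16:x+17]=1
    m&=(h[...,1]>150);v,u=np.nonzero(m)
    print(n,"disc px",u.mean(),v.mean(),len(u),ray(q,u.mean(),v.mean(),.03),np.ptp(u),np.ptp(v))
    c,d,a,b,k=handle(q);print("handle",c,d,np.degrees(np.arctan2(d[1],d[0])),c+a*d,c+b*d,b-a,k)
cs=[(123,79),(391,112),(372,383),(76,346)]
for c in cs: print(c,ray(f,*c,.03))
# pan rim
h=f["img"];cv2.imwrite("pics/rim.png",cv2.resize(h[220:345,95:225],None,fx=5,fy=4.6,interpolation=cv2.INTER_CUBIC))
E
```

```text
top disc px 239.2094972067039 223.26256983240222 358 [0.5506798  0.05198534 0.03      ] 21 20
handle [0.59204465 0.17677796] [0.99787253 0.06519543] 3.7380743 [0.52913267 0.17266764] [0.64571016 0.18028416] 0.11682603671489952 736
scene disc px 245.91803278688525 191.31147540983608 183 [0.54717674 0.05464131 0.03      ] 18 11
handle [0.5908117  0.17139158] [0.99825746 0.0590084 ] 3.382897 [0.52670668 0.16760224] [0.65049978 0.17491982] 0.12400918273176702 447
(123, 79) [0.80698461 0.25442195 0.03      ]
(391, 112) [ 0.74160762 -0.21402803  0.03      ]
(372, 383) [ 0.29450951 -0.15682492  0.03      ]
(76, 346) [0.35643228 0.31571717 0.03      ]
```

View pics/rim.png

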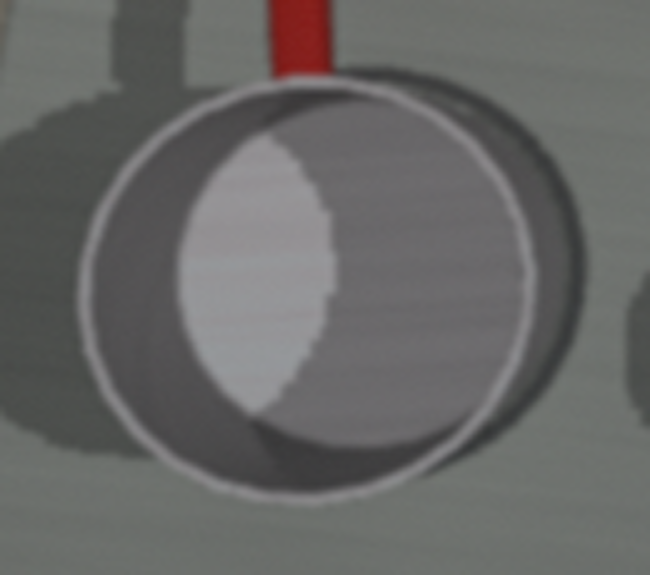

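```bash
cat >> h.py <<'E'
A=np.array([.460,.168]);M=np.array([.549,.052]);ZT=.113+.163
def q(th): return [np.cos(th/2),np.sin(th/2),0,0]
def pos(th,r=.14,z=ZT): return [A[0]+r*np.cos(th),A[1]+r*np.sin(th),z]
E
python3 - <<'E'
from h import *
from plant import ctrl,cams
f=dict(np.load("top0.npz"));print("rim centre",ray(f,156.6,282.4,.125))
print("target",np.degrees(np.arctan2(*(M-A)[::-1])))
for off in(0,np.pi,-np.pi):
  for d in(3.5,-25,-53):
    t=np.radians(d);print(off,d,[None if (j:=ctrl.solve_ik(pos(t,z=z),q(t+off))) is None else np.round(j,2) for z in(.42,ZT)])
E
```

```text
rim centre [0.46085081 0.16840384 0.125     ]
target -52.503087391049604
0 3.5 [array([ 0.18,  0.49, -0.79,  1.62,  0.37,  1.18, -2.2 ]), array([ 0.03,  0.6 , -0.57,  1.76,  0.4 ,  0.9 , -2.22])]
0 -25 [array([ 0.2 ,  0.41, -0.64,  1.7 ,  0.26,  1.13, -2.52]), array([ 0.04,  0.53, -0.43,  1.83,  0.29,  0.84, -2.54])]
0 -53 [array([ 0.21,  0.3 , -0.52,  1.82,  0.17,  1.07, -2.86]), array([ 0.03,  0.45, -0.31,  1.96,  0.19,  0.76, -2.89])]
3.141592653589793 3.5 [array([ 0.38,  0.64, -1.14,  1.61,  0.6 ,  1.29,  0.77]), array([ 0.3 ,  0.77, -1.01,  1.74,  0.74,  1.07,  0.67])]
3.141592653589793 -25 [array([ 0.43,  0.51, -0.99,  1.68,  0.46,  1.2 ,  0.46]), array([ 0.31,  0.64, -0.82,  1.81,  0.57,  0.94,  0.37])]
3.141592653589793 -53 [array([ 0.49,  0.38, -0.89,  1.8 ,  0.33,  1.12,  0.14]), array([ 0.4 ,  0.56, -0.8 ,  1.93,  0.52,  0.87, -0.02])]
-3.141592653589793 3.5 [array([ 0.38,  0.64, -1.14,  1.61,  0.6 ,  1.29,  0.77]), array([ 0.3 ,  0.77, -1.01,  1.74,  0.74,  1.07,  0.67])]
-3.141592653589793 -25 [array([ 0.43,  0.51, -0.99,  1.68,  0.46,  1.2 ,  0.46]), array([ 0.31,  0.64, -0.82,  1.81,  0.57,  0.94,  0.37])]
-3.141592653589793 -53 [array([ 0.49,  0.38, -0.89,  1.8 ,  0.33,  1.12,  0.14]), array([ 0.4 ,  0.56, -0.8 ,  1.93,  0.52,  0.87, -0.02])]
```

```bash
python3 - <<'E'
from h import *
from plant import ctrl,cams
t=np.radians(3.5)
ctrl.move_pose(pos(t,z=.45),q(t+np.pi))
ctrl.command_gripper(.06,10)
s=ctrl.get_state();print(s["time"],s["ee_pos"],s["joint_pos"].round(2),s["width"])
for n in("wrist","scene"):
    f=cams.grab_frame(n);cv2.imwrite(f"pics/{n}1.png",f["img"])
E
```

```text
4.0083 [0.59973181 0.17656348 0.44998818] [ 0.37  0.59 -1.12  1.58  0.54  1.32  0.81] 0.059902168847584154
```

View pics/wrist1.png

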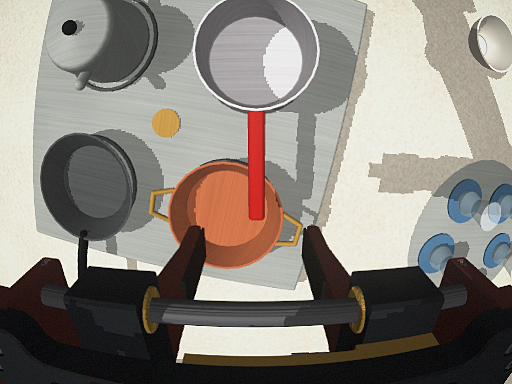

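View pics/scene1.png

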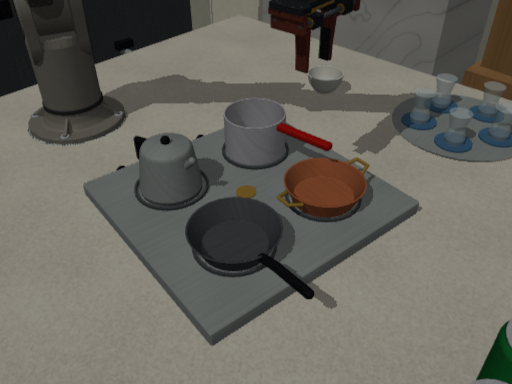

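The wrist view shows the red handle (u≈257) centred between the fingertips (u≈203 and 308), and all the pans are still where they were. I'll descend with a force guard.

```bash
python3 - <<'E'
from h import *
from plant import ctrl,cams
t=np.radians(3.5)
hit=ctrl.move_linear(pos(t),speed=.1,max_force=6)
s=ctrl.get_state();print(hit,s["time"],s["ee_pos"],s["wrist_force"])
for n in("wrist","scene"):
    f=cams.grab_frame(n);cv2.imwrite(f"pics/{n}2.png",f["img"])
E
```

```text
False 6.0 [0.59990668 0.17666365 0.27655889] [ 0.15741071 -0.64367445 -0.33571811]
```

View pics/wrist2.png

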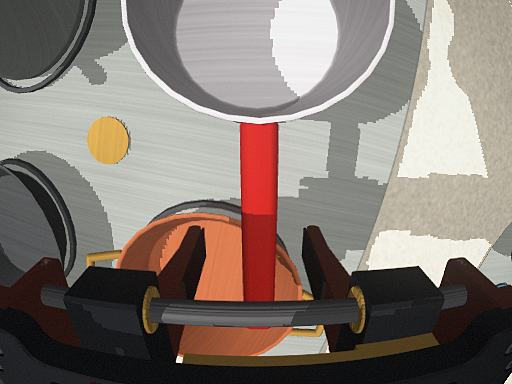

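View pics/scene2.png

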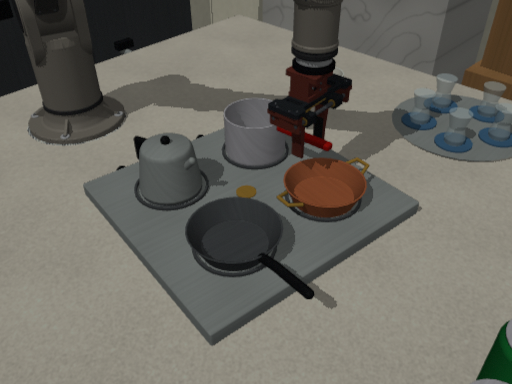

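The handle sits between the fingers with nothing touching. Next I'll narrow the jaws to 30 mm and swing in small arcs with a force guard.

```bash
python3 - <<'E'
from h import *
from plant import ctrl,cams
ctrl.command_gripper(.030,10)
s=ctrl.get_state();print(s["width"],s["wrist_force"].round(1))
for d in np.linspace(3.5,-54.5,9)[1:]:
    t=np.radians(d)
    hit=ctrl.move_linear(pos(t),q(t+np.pi),speed=.06,max_force=12)
    s=ctrl.get_state();print(round(d,1),hit,s["time"],s["ee_pos"].round(3),s["wrist_force"].round(1))
    if hit: break
for n in("wrist","scene","top"):
    f=cams.grab_frame(n);cv2.imwrite(f"pics/{n}3.png",f["img"]);np.savez(f"{n}3.npz",**f)
E
```

```text
0.030359928168752402 [ 0.5 -1.1  0.1]
-3.8 False 7.2 [0.6   0.159 0.276] [ 0.6 -0.   0.5]
-11.0 False 7.6417 [0.597 0.142 0.276] [ 0.2 -0.  -0.6]
-18.2 False 8.0833 [0.593 0.125 0.276] [ 0.1 -0.4  0.1]
-25.5 False 8.525 [0.586 0.108 0.276] [0.  0.1 0.2]
-32.8 False 8.9667 [0.578 0.093 0.276] [-0.1 -0.3  0.2]
-40.0 False 9.4083 [0.567 0.078 0.276] [ 0.2 -0.4  0.2]
-47.2 False 9.85 [0.555 0.065 0.276] [ 0.  -0.3 -0.4]
-54.5 False 10.2917 [0.542 0.054 0.276] [-0.1 -0.2  0.1]
```

View pics/wrist3.png

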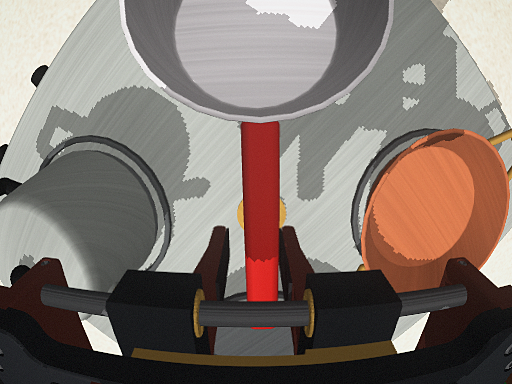

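View pics/scene3.png

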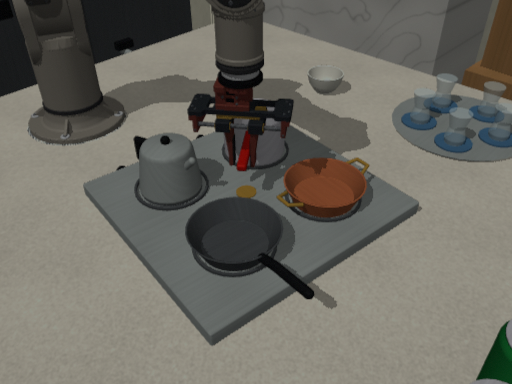

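The handle followed and now passes over the brass disc in the wrist view. I'll open slightly, lift straight up and then check.

```bash
python3 - <<'E'
from h import *
from plant import ctrl,cams
ctrl.dwell(.4); ctrl.command_gripper(.05)
p=ctrl.get_state()["ee_pos"].copy();p[2]=.45
print(ctrl.move_linear(p,speed=.12,max_force=8))
w=cams.grab_frame("wrist");cv2.imwrite("pics/wrist4.png",w["img"])
ctrl.movej([1.0,.477,.022,1.555,-.011,1.109,-.083])
print(ctrl.get_state()["time"],ctrl.get_state()["ee_pos"],ctrl.get_state()["wrist_force"])
for n in("scene","top"):
    f=cams.grab_frame(n);cv2.imwrite(f"pics/{n}4.png",f["img"])
    c,d,a,b,k=handle(f)
    if d@(M-A)<0:d=-d
    nn=np.array([-d[1],d[0]])
    print(n,"angle",np.degrees(np.arctan2(d[1],d[0])),"miss of M",nn@(M-c),k,b-a,"axis est",c+d*(max((c+a*d-A)@d,(c+b*d-A)@d)-(c-A)@d-.187))
    g=np.load(f"{n}0.npz")["img"];df=cv2.absdiff(g,f["img"]).max(2);cv2.imwrite(f"pics/diff_{n}.png",df*2)
E
```

```text
False
15.5167 [ 0.30289708 -0.60330793  0.40478899] [-0.04856815 -0.33365052 -0.04692991]
scene angle -53.04375 miss of M 0.0005656303544944147 327 0.13007962557006553 axis est [0.46714878 0.15985215]
top angle -59.188755 miss of M -0.002710054850206031 116 0.040697272588860064 axis est [0.47572139 0.18016209]
```

View pics/top4.png

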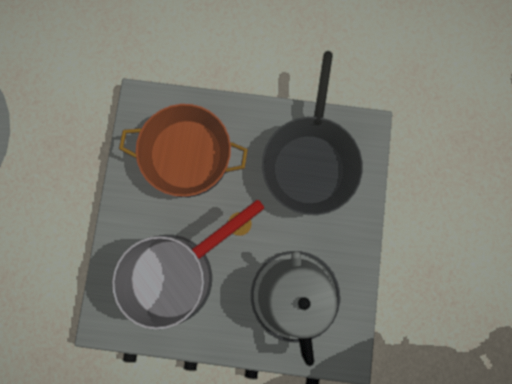

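View pics/scene4.png

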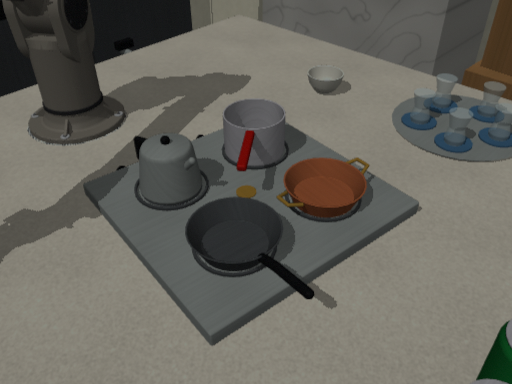

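View pics/diff_top.png

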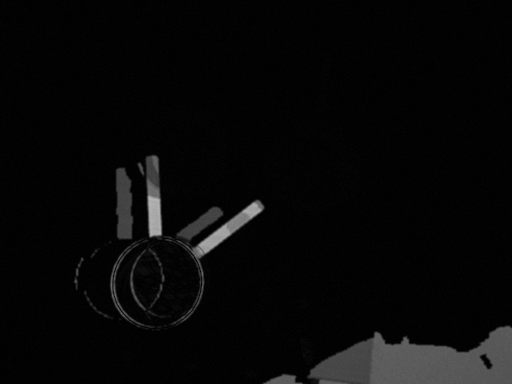

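The egg pan and skillet show no change in the difference image, and the milk pan's rim moved about a pixel. The top fit caught only part of the handle (116 px), so I'll recheck it from the handle ends before handing in.

```bash
python3 - <<'E'
from h import *
f=dict(np.load("top0.npz"));f["img"]=cv2.imread("pics/top4.png")
b=f["img"].astype(int);m=(b[...,2]>70)&(b[...,1]<45)&(b[...,0]<60);m[:195]=0;m[262:]=0;m[:,:190]=0;m[:,270:]=0
v,u=np.nonzero(m);P=np.array([ray(f,x,y,.122)[:2] for x,y in zip(u,v)]).astype(np.float32)
vx,vy,x,y=cv2.fitLine(P,cv2.DIST_HUBER,0,.01,.01).ravel();d=np.array([vx,vy]);s=(P-[x,y])@d
n=np.array([-vy,vx]);print(len(u),np.ptp(s),np.degrees(np.arctan2(vy,vx)),"miss",n@(M-[x,y]),"axis off",n@(A-[x,y]))
E
```

```text
865 0.119470656 -53.08249 miss 0.0011122049796105829 axis off -0.00036630629425036165
```

Both cameras now agree: the handle points at −53°, and its line misses the hob's middle by about 1 mm (35 mm allowed).

```bash
python3 -c "
from plant import ctrl
ctrl.finish_job();print(ctrl.get_state()['time'])"
```

```text
the job is handed in; nothing more can be done
the job is handed in; nothing more can be done
```

The milk pan's handle now points at the brass disc, and the job is handed in. I put the open jaws over the red handle, swung it from about +3.5° to −53° along an arc around the pan's axis, then opened, lifted straight up and moved the arm away. At the last clock reading before handing in, 15.5 s of the 37 s had been used.

**Last checks:**
- **Handle:** both cameras put it at −53°, with its centre line about 1 mm from the hob's middle (35 mm allowed).
- **Milk pan:** it looks level in its ring, and its rim moved about a pixel (roughly 2 mm), within the ring's play.
- **Skillet and egg pan:** the before-and-after top pictures show no change for either.
- **Forces:** the readings between moves stayed around 1 N, and no force guard tripped.

**Disagreement:** my first automatic fit from the top picture gave −59°. It had picked up only part of the handle (116 pixels), and a refit on the whole handle (865 pixels) gave −53.1°.

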